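# Turn a culture dish lid-down over a tipping ramp

### The arm

A 6-joint arm with a two-finger parallel gripper is mounted at the origin on the work surface. World frame = base frame: x ahead of the robot, y to its left, z up, the work surface at z = 0. Lengths are in m, angles in rad, forces in N, time in s.
With the tool pointing down it reaches from about 0.425 to 0.95 m from the base axis. Payload 3.5 kg.
Tool frame: the origin (TCP) lies at the very end of the fingers, on their centre line; the grasp point (between the pads) lies ctrl.pinch_z behind it (ctrl.pinch_z is the distance from the TCP to the grasp point, in m); z points along the fingers, y is the line along which they close (so a half turn about z gives the same grasp; the last joint's range is limited). The gripper opens to 85 mm and grips with 20 to 120 N. Pads are 22 mm wide; open, the fingers measure 114 mm over their backs; the gripper's body (76 mm by 85 mm) begins 54 mm behind the grasp point. The pads swing forward as they close: fully open they stand 13 mm farther back than shut.
Start: joints at [0.96, 0.286, 1.577, -0, 1.279, -0.15], TCP at [0.3, 0.605, 0.231] pointing down, gripper open.
Joint ranges: [-2.77, 2.77], [-0.9, 2.22], [0.21, 2.48], [-1.53, 4.67], [0.24, 2.81], [-2.84, 2.84]. Speed limits (rad/s): [2.79, 2.79, 3.14, 3.14, 3.14, 3.14].

### API

Orientations are given as a unit quaternion [x, y, z, w].
In Python, from plant import ctrl gives the robot as it stands.
- The arm moves only by the tool shift_gripper, called after ">>>" as name(argument=value, ...) on one line, values as JSON. Schema: {"type":"object","properties":{"motion":{"type":"array","items":{"type":"object","properties":{"xyz":{"type":"array","items":{"type":"number"},"minItems":3,"maxItems":3},"rotvec":{"type":"array","items":{"type":"number"},"minItems":3,"maxItems":3},"finger_gap":{"type":"number"}},"additionalProperties":false,"required":["finger_gap"]},"minItems":1,"maxItems":10},"force":{"type":"number"},"only":{"type":"string"},"quiet":{"type":"boolean"},"lines":{"type":"string"}},"required":["motion"],"additionalProperties":false}. motion is a list of rows, 1 to 10 of them, each an object with the fields xyz (a list: dx, dy, dz in shares of 0.5 m (1.0 is 0.5 m)), rotvec (a list: a rotation vector rx, ry, rz in shares of pi rad (1.0 is pi rad)), finger_gap (the opening from 0.0 (shut) to 1.0 (fully open)); a field left out counts as zero (the opening has to be given); each row is the pose to reach, as a shift and turn from the pose commanded when the call began, along the tool's axes at that moment; what a row does not reach only later rows make up. A row lasts 1/8 s, in which the tool goes at most 0.0625 m and 0.188 rad, less where a joint would pass 70% of its speed; a pose out of reach is approached as far as the arm can. The fingers move at their own pace and stop on an object; force is the grip in N (left out, the last holds). Time passes only in rows, so rows that do not move let the fingers close. The tool returns the time, the measured TCP pose, the force, the opening and the grip force at its end. only (a regular expression) keeps the lines of the reply that match it, lines (a string "A,B") keeps lines A to B, and quiet returns only ok. Input that does not fit is refused with a message, and nothing moves.
- ctrl.get_state(): the state, without advancing time (a new reading comes with each control period).
- ctrl.read_camera(name): name is "side" or "top"; returns a dict with "pixels" (400x640x3 uint8, red, green, blue), "camera_matrix" (3x3 intrinsics, pixels), "dist_coeffs" ([k1, k2, p1, p2, k3] as OpenCV has them; the pictures are not rectified), "xyz" and "orientation" of the camera in the world. Camera axes: x right, y down, z forward; pixel columns grow to the right and rows downward; lengths in m; the calibration is good to about 2 mm. A picture is of the moment at which its call begins. There is no depth.
- ctrl.sign_off(): hands the job in; it is judged then, once.
Trained networks look in the newest picture that a camera, given by its name, has taken for a name from the list of things; names that differ only in an ending like _2 or _b are one class to them, and where a whole thing is asked for, a point or a joint stands for the part that bears it (a point fixed in the world has none). Each returns a list of dicts, best first, with "conf" (0 to 1); they miss things now and then, are a little off and sometimes report something else, mostly with a low value. They report only what shows in the picture. A call takes as long as a camera call.
- ctrl.recognise(camera, thing): "position" ([x, y, z] in m, in world coordinates, good to about 4 mm: the middle of the surface that is visible of it).
- ctrl.masks_of(camera, thing): "region" (400x640 bool, what is visible of it).
- ctrl.mark_of(camera, thing): "position" ([x, y, z] in m, in world coordinates, good to about 4 mm: a listed point, or the origin of a listed thing).
The state is a dict: "time": time; "qpos": joint angles; "dq": joint speeds; "joint_efforts": joint torques, N m; "eef_pos": TCP position; "tcp_rot": TCP orientation; "contact_force": force on the tool from outside, world axes, zero at the start; "wrist_torque": the same for the moment, N m; "opening": opening from 0.0 (shut) to 1.0 (fully open); "finger_force": force on a finger pad.
Only numpy, scipy, OpenCV 4.12 (cv2) and the standard library are available. Lean on these libraries where they do the work, as an engineer would, in place of code of your own. Each camera call takes 0.05 s, during which the arm holds its last target. There are 200 camera calls.

### The job

The square culture dish has to go into the incubator lid-down. It is too wide to pick up: push it across the bench against the white tipping ramp until it climbs the slope, and press its lower edge firmly but gently home at the foot of the ramp. Then tip it over its lower edge, back towards the side it came from, and ease it down without letting it slam, so that it is left lying lid-down on the bench in front of the ramp; leave everything else where it stands.

Things in the scene. Friction and masses are not known exactly. Their poses are not given: they have to be found in the camera images.
- dish: Square clear culture dish with amber jelly, one rigid piece, 0.11 to 0.19 kg, starts lid up. Base 116 x 116 mm, 8 high; on it the lid 120 x 120, 10 high; 18 mm in all. Origin: centre of the base's underside; z points from base to lid (down when done); x, y parallel to its sides, +x starts towards the ramp within 0.25 rad of square. Friction on the bench about 0.6.
- lid (a point): Centre of the lid's outer face, 18 mm along the dish's z. The dish is fragile: fingers must never load it above 25 N. Starting up the slope takes 4 to 8 N, the climb then 1 to 4 N; at the foot the push jumps: seat it with about 9 N (5 to 15) for half a second. If it falls free from upright it slams (0.8 to 0.9 m/s; over 0.7 is too fast): support the edge until well below 45 degrees.
- rear_rim (a point): Middle of the lid's rim on the dish's -x side, 13 mm above its underside: the side away from the ramp at the start, and the side on which it stands once it leans. Push here, low, with upright fingers (leaning up to about 0.2 rad): fingertips that reach in under the rim can jam the dish on the slope.
- stand: Tipping ramp: slippery white plate (friction 0.15), 90 mm wide, 8 thick, rising at 60 degrees to 60 mm height; rigid. Origin: on the bench, middle of the slope's foot at mid setting; the real foot is clamped up to 12 mm before or behind it along x and is not reported: feel for it. x, level, points from the foot into the slope (direction to push), y along the foot, z up.
- rail_end (a point): End of the low rail behind the ramp, on the bench 190 mm along the stand's x; the carriage between is under 40 mm high. A dish pressed home leans at 60 degrees, base on the slope, lid towards where it came from, and stays so when let go; its upper edge is then about 105 mm up, free of the plate in front and behind, for fingers to straddle.
- vial_a: Small capped glass vial, 22 mm across, 48 mm high, standing beside the ramp's foot; origin at the centre of its underside. Bystander.
- vial_b: Same kind of vial, 22 mm across, 48 mm high, standing on the other side of the ramp; origin at the centre of its underside. Bystander.
- burner: Cold steel spirit burner, 84 mm across, 62 mm high; origin at the centre of its underside. Bystander.
- bottle: Amber reagent bottle, 60 mm across, 130 mm high; origin at the centre of its underside. Bystander.
- beaker: Glass beaker, 66 mm across, 80 mm high; origin at the centre of its underside. Bystander.
- wellplate: White well plate, 85 x 127 x 14 mm; origin at the centre of its underside. Bystander.
- pipette: White pipette lying on the bench, about 250 mm long, 26 mm high, along its x; origin under the rear of its handle. Bystander.

How it is judged:
By the outcome, as a careful person would: the job done as asked, in the order asked, and still so for the second after the job is handed in, with the robot touching nothing.
It also fails if it takes over 72 s, if anything falls off the work surface, if the arm or the gripper's body presses on something with over 40 N, if the wrist force passes 120 N, or if a joint passes its speed limit or range.

## Working session

There is one attempt and no reset: what is moved stays moved. The work goes in short steps, Python scripts to look and compute and a tool call to move; the robot and the scene stay as the last step left them, time stands still between calls to the robot, and variables do not carry over. Pictures are saved under pics/ and viewed, at most 10 in all, crops included, and the job is handed in when it is done.

```bash
ls; mkdir -p pics; cat > h.py <<'E'
from plant import ctrl
import numpy as np, cv2
from scipy.spatial.transform import Rotation as R
np.set_printoptions(precision=4,suppress=True)
def snap(c,f=None):
    d=ctrl.read_camera(c)
    if f: cv2.imwrite('pics/'+f,cv2.cvtColor(np.array(d['pixels']),cv2.COLOR_RGB2BGR))
    return d
def proj(d,P):
    Rm=R.from_quat(d['orientation']).as_matrix(); P=np.atleast_2d(P)
    pc=(P-np.array(d['xyz']))@Rm
    return cv2.projectPoints(pc,np.zeros(3),np.zeros(3),np.array(d['camera_matrix']),np.array(d['dist_coeffs']))[0][:,0]
def onplane(d,uv,z):
    n=cv2.undistortPoints(np.array(uv,float).reshape(-1,1,2),np.array(d['camera_matrix']),np.array(d['dist_coeffs']))[:,0]
    v=np.c_[n,np.ones(len(n))]@R.from_quat(d['orientation']).as_matrix().T
    o=np.array(d['xyz']); return o+v*((z-o[2])/v[:,2])[:,None]
E
python3 - <<'E'
from h import *
for c in ['side','top']:
    d=snap(c,c+'0.png'); print(c,d['xyz'],d['orientation'])
    for t in ['dish','lid','rear_rim','stand','rail_end','vial_a','burner','bottle','beaker','wellplate','pipette']:
        print(t,[(np.round(r['position'],4).tolist(),round(r['conf'],2)) for r in ctrl.mark_of(c,t)[:3]])
s=ctrl.get_state();print(s['eef_pos'],s['tcp_rot'],s['contact_force'],ctrl.pinch_z)
E
```

```text
pics
side [ 0.4721 -0.8784  0.9627] [ 0.9236 -0.0557  0.0219 -0.3786]
dish [([0.5583, 0.0119, 0.0003], 0.97), ([0.7429, 0.2539, -0.0028], 0.64)]
lid [([0.5586, 0.0093, 0.0185], 0.9)]
rear_rim []
stand [([0.5979, 0.1462, 0.0001], 0.73)]
rail_end [([0.6362, 0.3345, 0.001], 0.58), ([0.2994, -0.2909, -0.0032], 0.51)]
vial_a [([0.7259, 0.1361, 0.0002], 0.64), ([0.4747, 0.184, -0.002], 0.43)]
burner [([0.6925, -0.3762, 0.0037], 0.98), ([0.7448, 0.2552, -0.001], 0.51)]
bottle [([0.3026, -0.2933, 0.0006], 0.91)]
beaker [([0.7906, -0.2561, 0.0005], 0.79)]
wellplate [([0.819, 0.0089, 0.0017], 0.55)]
pipette [([0.7421, 0.2519, -0.0037], 0.8)]
top [0.4497 0.0147 1.2984] [-0.7057  0.7067 -0.0436  0.0246]
dish [([0.5559, 0.0102, -0.0002], 0.92), ([0.2975, -0.2889, 0.0048], 0.64), ([0.6354, 0.3321, -0.0054], 0.31)]
lid [([0.5494, 0.0123, 0.0235], 0.95)]
rear_rim [([0.5516, -0.0504, 0.0132], 0.72)]
stand [([0.6011, 0.1488, -0.0031], 0.78)]
rail_end [([0.5592, 0.0116, 0.0001], 0.72), ([0.6323, 0.3343, -0.0036], 0.6)]
vial_a [([0.4789, 0.1856, 0.0001], 0.59), ([0.7312, 0.1329, -0.0006], 0.44)]
burner [([0.69, -0.3747, -0.0007], 0.58), ([0.5982, 0.1466, -0.0032], 0.23)]
bottle [([0.2936, -0.289, 0.0019], 0.72)]
beaker [([0.7875, -0.2506, -0.0002], 0.92)]
wellplate [([0.8212, 0.0112, -0.0023], 0.78)]
pipette [([0.738, 0.2451, 0.0009], 0.8)]
[0.3001 0.6046 0.2313] [0.2283 0.9736 0.     0.    ] [-0.1287  0.1762 -0.7261] 0.0187
```

View pics/top0.png

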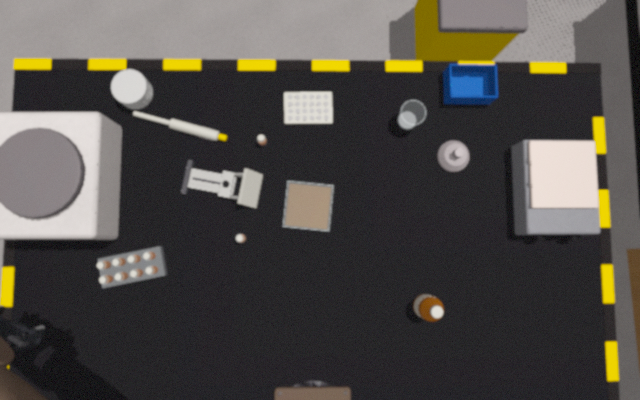

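View pics/side0.png

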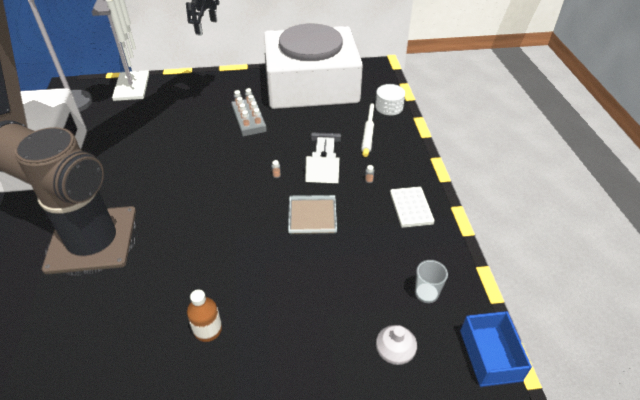

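```bash
python3 - <<'E'
from h import *
for c in ['side','top']:
    d=snap(c)
    for t,z in [('dish',.018),('stand',0)]:
        r=ctrl.masks_of(c,t)
        if not r: print(c,t,None);continue
        m=np.array(r[0]['region']).astype(np.uint8)
        cn=max(cv2.findContours(m,cv2.RETR_EXTERNAL,cv2.CHAIN_APPROX_NONE)[0],key=cv2.contourArea)
        q=cv2.approxPolyDP(cn,0.03*cv2.arcLength(cn,True),True)[:,0]
        print(c,t,r[0]['conf'],q.tolist()); print(onplane(d,q,z))
        p=onplane(d,cn[:,0],z)[:,:2]*1000
        print('minrect',cv2.minAreaRect(p.astype(np.float32)))
E
```

```text
side dish 0.75 [[383, 329], [377, 337], [378, 352], [392, 362], [407, 360], [416, 349], [414, 336], [397, 326]]
[[ 0.668  -0.3457  0.018 ]
 [ 0.6517 -0.3626  0.018 ]
 [ 0.647  -0.3961  0.018 ]
 [ 0.6706 -0.4209  0.018 ]
 [ 0.7014 -0.4204  0.018 ]
 [ 0.7255 -0.399   0.018 ]
 [ 0.7288 -0.3696  0.018 ]
 [ 0.6989 -0.3423  0.018 ]]
minrect ((687.0823364257812, -381.2659912109375), (84.43939208984375, 79.92143249511719), 36.611083984375)
side stand 0.75 [[312, 133], [317, 146], [306, 159], [306, 180], [337, 182], [333, 144], [340, 134]]
[[0.594  0.361  0.    ]
 [0.6021 0.2961 0.    ]
 [0.5633 0.2405 0.    ]
 [0.5543 0.151  0.    ]
 [0.6393 0.1323 0.    ]
 [0.6512 0.2997 0.    ]
 [0.6794 0.3455 0.    ]]
minrect ((613.865234375, 244.08297729492188), (224.42877197265625, 97.87688446044922), 78.85954284667969)
top dish 0.79 [[287, 181], [283, 225], [327, 229], [332, 186]]
[[ 0.6192  0.0653  0.018 ]
 [ 0.5047  0.0752  0.018 ]
 [ 0.4942 -0.0385  0.018 ]
 [ 0.6062 -0.052   0.018 ]]
minrect ((554.940673828125, 11.094890594482422), (121.09571075439453, 120.69312286376953), 84.15003204345703)
top stand 0.67 [[187, 162], [183, 193], [194, 187], [255, 205], [259, 174]]
[[0.672  0.3298 0.    ]
 [0.5897 0.3384 0.    ]
 [0.6055 0.31   0.    ]
 [0.558  0.1496 0.    ]
 [0.6402 0.1399 0.    ]]
minrect ((618.4999389648438, 238.76617431640625), (200.68780517578125, 93.71379852294922), 79.27179718017578)
```

The top view shows the dish at about (308,206), the ramp foot at about (250,190), and the vials at (261,140) and (240,238). The side view agrees: dish (312,214), ramp (322,170). The dish is 17 mm left of the ramp's axis and turned by about 5°, so I'll nudge it from its side first.

```bash
cat >> h.py <<'E'
S=np.array([0.5995,0.1475]); A=np.deg2rad(79.3)
u=np.array([np.cos(A),np.sin(A)]); n=np.array([-u[1],u[0]])
def al(p): d=np.asarray(p)[:2]-S; return np.array([d@u,d@n])
def go(a,l,z,yaw):   # stand-frame target, yaw = tool y direction relative to u (deg); prints the row
    s=ctrl.get_state(); R0=R.from_quat(s['tcp_rot'])
    p=np.r_[S+a*u+l*n,z]; t=A+np.deg2rad(yaw); y=np.array([np.cos(t),np.sin(t),0]); zz=np.array([0,0,-1.])
    R1=R.from_matrix(np.c_[np.cross(y,zz),y,zz])
    print('row',R0.inv().apply(p-s['eef_pos']),(R0.inv()*R1).as_rotvec())
def st():
    s=ctrl.get_state(); p=s['eef_pos']; f=np.array(s['contact_force'])
    print('t',s['time'],'al',al(p),'z',p[2],'F u,n,z',f[:2]@u,f[:2]@n,f[2],'open',s['opening'])
E
python3 -c "
from h import *
go(-.142,.113,.06,0);go(-.142,.113,.012,0);st()"
```

```text
row [-0.4011 -0.4436  0.1713] [-0.0001 -0.     -0.274 ]
row [-0.4011 -0.4436  0.2193] [-0.0001 -0.     -0.274 ]
t 1.5 al [0.3936 0.3791] z 0.23129013982327817 F u,n,z 0.6057165649572015 -0.20009853470216019 0.39306589828365357 open 0.999224454703845
```

Careful with the scale: shifts go in shares of 0.5 m and turns go in shares of pi rad. That gives: -0.4436 m is -0.8872, -0.4011 m is -0.8022, -0.274 rad is -0.0872.

>>> shift_gripper(motion=[{"xyz":[-0.4, -0.44, 0], "rotvec":[0, 0, -0.0436], "finger_gap":1}, {"xyz":[-0.8022, -0.8872, 0.1], "rotvec":[0, 0, -0.0872], "finger_gap":1}, {"xyz":[-0.8022, -0.8872, 0.1], "rotvec":[0, 0, -0.0872], "finger_gap":1}, {"xyz":[-0.8022, -0.8872, 0.1], "rotvec":[0, 0, -0.0872], "finger_gap":1}, {"xyz":[-0.8022, -0.8872, 0.1], "rotvec":[0, 0, -0.0872], "finger_gap":1}, {"xyz":[-0.8022, -0.8872, 0.1], "rotvec":[0, 0, -0.0872], "finger_gap":1}, {"xyz":[-0.8022, -0.8872, 0.1], "rotvec":[0, 0, -0.0872], "finger_gap":1}, {"xyz":[-0.8022, -0.8872, 0.16], "rotvec":[0, 0, -0.0872], "finger_gap":1}, {"xyz":[-0.8022, -0.8872, 0.26], "rotvec":[0, 0, -0.0872], "finger_gap":1}, {"xyz":[-0.8022, -0.8872, 0.36], "rotvec":[0, 0, -0.0872], "finger_gap":1}])

```text
time: 2.75
eef_pos: [0.459, 0.0467, 0.0888]
tcp_rot: [0.094, 0.996, -0.0, 0.003]
contact_force: [0.3, 0.8, -0.2]
opening: 0.998
finger_force: 0.0
```

```bash
python3 -c "
from h import *
st();go(-.142,.113,.012,0)"
```

```text
t 2.75 al [-0.1251  0.1193] z 0.08879069889167963 F u,n,z 0.836623254456386 -0.1202987388556952 -0.1547690403992913 open 0.9984432424453018
row [-0.0058 -0.0169  0.0768] [ 0.0004  0.0069 -0.0022]
```

>>> shift_gripper(motion=[{"finger_gap":1}, {"finger_gap":1}])

```text
time: 3.0
eef_pos: [0.4572, 0.0494, 0.0886]
tcp_rot: [0.093, 0.996, 0.0, 0.001]
contact_force: [0.3, 0.3, 0.7]
opening: 1.001
finger_force: 0.0
```

```bash
python3 -c "
from h import *
st();go(-.142,.113,.012,0);snap('top','t1.png')"
```

```text
t 3.0 al [-0.1228  0.1217] z 0.08860381626699447 F u,n,z 0.31872462646746796 -0.2624310554941805 0.7043923263752041 open 1.0007774575491366
row [-0.0086 -0.0192  0.0766] [ 0.0004  0.0014 -0.0002]
```

To row units: 0.087 m is 0.174, 0.082 m is 0.164.

>>> shift_gripper(motion=[{"xyz":[-0.018, -0.038, 0.1], "finger_gap":1}, {"xyz":[-0.018, -0.038, 0.154], "finger_gap":1}, {"xyz":[-0.018, -0.038, 0.154], "finger_gap":1}, {"xyz":[-0.018, -0.038, 0.164], "finger_gap":1}, {"xyz":[-0.018, -0.038, 0.174], "finger_gap":1}, {"xyz":[-0.018, -0.038, 0.174], "finger_gap":1}])

```text
time: 3.8
eef_pos: [0.4621, 0.029, 0.0011]
tcp_rot: [0.093, 0.996, -0.0, 0.001]
contact_force: [0.2, 0.0, -0.1]
opening: 1.002
finger_force: 0.0
```

```bash
python3 -c "
from h import *
st();go(-.142,.071,.0,0)"
```

```text
t 3.8 al [-0.142  0.113] z 0.001122501095085892 F u,n,z 0.06253217776586378 -0.18576436158936313 -0.11797997808951752 open 1.0016743362521427
row [-0.042  -0.0001  0.0012] [0.     0.001  0.0004]
```

View pics/t1.png

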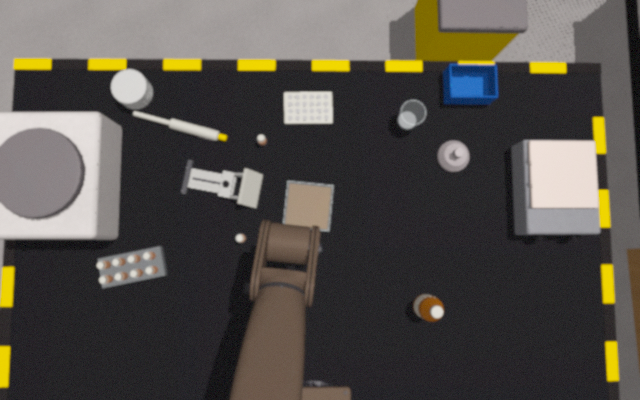

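To row units: -0.042 m is -0.084, -0.038 m is -0.076.

>>> shift_gripper(motion=[{"xyz":[0, 0, 0.008], "finger_gap":1}, {"xyz":[0, 0, 0.016], "finger_gap":1}, {"xyz":[-0.02, 0, 0.016], "finger_gap":1}, {"xyz":[-0.04, 0, 0.016], "finger_gap":1}, {"xyz":[-0.048, 0, 0.016], "finger_gap":1}, {"xyz":[-0.056, 0, 0.016], "finger_gap":1}, {"xyz":[-0.066, 0, 0.016], "finger_gap":1}, {"xyz":[-0.076, 0, 0.016], "finger_gap":1}, {"xyz":[-0.084, 0, 0.016], "finger_gap":1}, {"xyz":[-0.084, 0, 0.016], "finger_gap":1}])

```text
time: 5.05
eef_pos: [0.5037, 0.0208, -0.0073]
tcp_rot: [0.093, 0.996, -0.0, 0.001]
contact_force: [-0.5, -0.2, 0.2]
opening: 1.0
finger_force: 0.0
```

```bash
python3 -c "
from h import *
st()
d=snap('side','s1.png')
for c in ['side','top']:
  if c=='top':d=snap(c)
  for r in ctrl.masks_of(c,'dish')[:2]:
    m=np.array(r['region']).astype(np.uint8)
    cn=max(cv2.findContours(m,cv2.RETR_EXTERNAL,cv2.CHAIN_APPROX_NONE)[0],key=cv2.contourArea)
    b=cv2.minAreaRect((onplane(d,cn[:,0],.018)[:,:2]*1000).astype(np.float32));print(c,r['conf'],b,al(np.array(b[0])/1000))
  print([(al(r['position']),r['conf']) for r in ctrl.mark_of(c,'dish')[:2]])
"
```

```text
t 5.05 al [-0.1422  0.0707] z -0.00725885215975456 F u,n,z -0.24993234062811975 0.45651530821902014 0.1892636926110572 open 0.9997303545199048
side 0.96 ((572.5612182617188, -6.356071472167969), (132.79318237304688, 118.00186920166016), 80.4052963256836) [-0.1562 -0.0021]
[(array([-0.1433, -0.0025]), 0.69)]
top 0.65 ((592.7236328125, 0.2447967529296875), (120.27796936035156, 78.0172119140625), 79.1808853149414) [-0.146  -0.0207]
[(array([-0.1463, -0.0024]), 0.77), (array([-0.0895, -0.2408]), 0.16)]
```

View pics/s1.png

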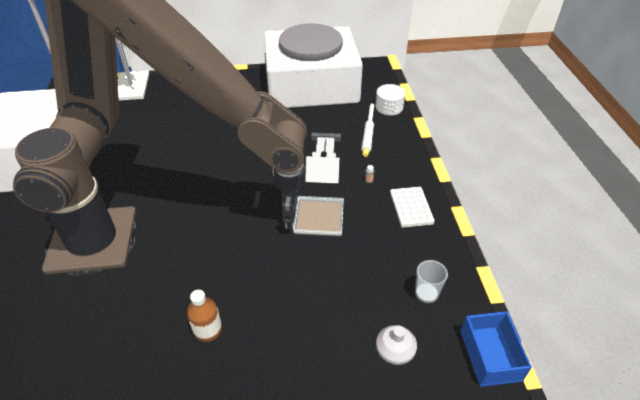

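To row units: -0.1 m is -0.2, -0.05 m is -0.1.

>>> shift_gripper(motion=[{"xyz":[0.04, 0, 0], "finger_gap":1}, {"xyz":[0.04, 0, 0], "finger_gap":1}, {"xyz":[0.04, 0, -0.1], "finger_gap":1}, {"xyz":[0.04, 0, -0.2], "finger_gap":1}, {"xyz":[0.04, 0, -0.2], "finger_gap":1}, {"xyz":[0.04, 0, -0.2], "finger_gap":1}])

```text
time: 6.1
eef_pos: [0.4835, 0.0247, 0.0924]
tcp_rot: [0.093, 0.996, -0.0, 0.0]
contact_force: [0.1, -0.7, -0.4]
opening: 1.002
finger_force: 0.0
```

```bash
python3 -c "
from h import *
st();print(ctrl.get_state()['qpos']);go(-.245,-.002,.06,90);go(-.245,-.002,.06,-90)"
```

```text
t 6.1 al [-0.1422  0.0912] z 0.09241711044642646 F u,n,z -0.6604627754968563 -0.17867530671891246 -0.373333191111254 open 1.0020041559647168
[-0.1589  0.0302  2.1431 -0.      0.9681 -1.5429]
row [-0.0932 -0.1028  0.0324] [-0.0002  0.0002 -1.5709]
row [-0.0932 -0.1028  0.0324] [0.0002 0.0002 1.5707]
```

To row units: -0.1028 m is -0.2056, -0.0932 m is -0.1864, 1.571 rad is 0.5001.

>>> shift_gripper(motion=[{"xyz":[-0.0932, -0.1028, 0], "rotvec":[0, 0, 0.0573], "finger_gap":1}, {"xyz":[-0.1864, -0.2056, 0], "rotvec":[0, 0, 0.1146], "finger_gap":1}, {"xyz":[-0.1864, -0.2056, 0], "rotvec":[0, 0, 0.1719], "finger_gap":1}, {"xyz":[-0.1864, -0.2056, 0], "rotvec":[0, 0, 0.2292], "finger_gap":1}, {"xyz":[-0.1864, -0.2056, 0], "rotvec":[0, 0, 0.2865], "finger_gap":1}, {"xyz":[-0.1864, -0.2056, 0], "rotvec":[0, 0, 0.3438], "finger_gap":1}, {"xyz":[-0.1864, -0.2056, 0], "rotvec":[0, 0, 0.4011], "finger_gap":1}, {"xyz":[-0.1864, -0.2056, 0], "rotvec":[0, 0, 0.4552], "finger_gap":1}, {"xyz":[-0.1864, -0.2056, 0.04], "rotvec":[0, 0, 0.5001], "finger_gap":1}, {"xyz":[-0.1864, -0.2056, 0.064], "rotvec":[0, 0, 0.5001], "finger_gap":1}])

```text
time: 7.35
eef_pos: [0.5541, -0.093, 0.0574]
tcp_rot: [0.77, 0.639, -0.001, -0.002]
contact_force: [0.6, -0.2, -0.5]
opening: 1.0
finger_force: 0.0
```

>>> shift_gripper(motion=[{"finger_gap":1}, {"finger_gap":1}])

```text
time: 7.6
eef_pos: [0.5559, -0.0936, 0.0604]
tcp_rot: [0.77, 0.638, -0.0, -0.0]
contact_force: [-0.5, -0.4, 0.5]
opening: 1.0
finger_force: 0.0
```

```bash
python3 -c "
from h import *
st();go(-.245,-.002,-0.007,-90)"
```

```text
t 7.6 al [-0.245  -0.0019] z 0.06042368411016571 F u,n,z -0.4303193478097562 0.3776242339418376 0.4901121770351542 open 1.0002292732135072
row [0.     0.0001 0.0674] [-0.0003 -0.      0.0009]
```

To row units: 0.0705 m is 0.141, 0.069 m is 0.138.

>>> shift_gripper(motion=[{"xyz":[0, 0, 0.1], "finger_gap":1}, {"xyz":[0, 0, 0.135], "finger_gap":1}, {"xyz":[0, 0, 0.135], "finger_gap":1}, {"xyz":[0, 0, 0.138], "finger_gap":1}, {"xyz":[0, 0, 0.141], "finger_gap":1}, {"xyz":[0, 0, 0.141], "finger_gap":1}])

```text
time: 8.35
eef_pos: [0.5564, -0.0938, -0.009]
tcp_rot: [0.77, 0.638, 0.0, 0.001]
contact_force: [-0.4, -1.5, 0.4]
opening: 1.0
finger_force: 0.0
```

```bash
python3 -c "
from h import *
st();go(-.06-.060-.011,-.002,-0.010,-90)"
```

```text
t 8.35 al [-0.2451 -0.0025] z -0.009040708135151204 F u,n,z -1.587807877987474 0.1419404271995543 0.3571378044345347 open 1.0000385676260795
row [ 0.1141 -0.0005  0.0009] [ 0.0015  0.0003 -0.0001]
```

To row units: 0.086 m is 0.172, 0.012 m is 0.024.

>>> shift_gripper(motion=[{"xyz":[0.024, 0, 0.002], "finger_gap":1}, {"xyz":[0.048, 0, 0.002], "finger_gap":1}, {"xyz":[0.06, 0, 0.002], "finger_gap":1}, {"xyz":[0.076, 0, 0.002], "finger_gap":1}, {"xyz":[0.092, 0, 0.002], "finger_gap":1}, {"xyz":[0.108, 0, 0.002], "finger_gap":1}, {"xyz":[0.124, 0, 0.002], "finger_gap":1}, {"xyz":[0.14, 0, 0.002], "finger_gap":1}, {"xyz":[0.156, 0, 0.002], "finger_gap":1}, {"xyz":[0.172, 0, 0.002], "finger_gap":1}])

```text
time: 9.6
eef_pos: [0.5719, -0.0086, -0.0109]
tcp_rot: [0.77, 0.638, -0.0, 0.0]
contact_force: [-0.4, -1.0, 0.7]
opening: 1.004
finger_force: 0.5
```

```bash
python3 -c "
from h import *
st()
d=snap('side')
for c in ['side','top']:
  if c=='top':d=snap(c)
  for r in ctrl.masks_of(c,'dish')[:1]:
    m=np.array(r['region']).astype(np.uint8)
    cn=max(cv2.findContours(m,cv2.RETR_EXTERNAL,cv2.CHAIN_APPROX_NONE)[0],key=cv2.contourArea)
    b=cv2.minAreaRect((onplane(d,cn[:,0],.018)[:,:2]*1000).astype(np.float32));print(c,r['conf'],b,al(np.array(b[0])/1000))
  print([(al(r['position']),r['conf']) for r in ctrl.mark_of(c,'dish')[:2]])
"
```

```text
t 9.6 al [-0.1585 -0.0019] z -0.010934559476946902 F u,n,z -1.0941258397266058 0.16877575827913868 0.6574001050905302 open 1.003521563273695
side 0.93 ((572.7454833984375, 7.655046463012695), (35.46722412109375, 79.82002258300781), 83.0502700805664) [-0.1424  0.0003]
[(array([-0.4851,  0.2119]), 0.74), (array([-0.0858, -0.0035]), 0.67)]
top 0.63 ((589.2777709960938, 92.96929931640625), (60.278499603271484, 119.23749542236328), 78.45245361328125) [-0.0555 -0.0001]
[(array([-0.0842, -0.0029]), 0.65), (array([-0.485 ,  0.2187]), 0.35)]
```

To row units: 0.028 m is 0.056, 0.025 m is 0.05.

>>> shift_gripper(motion=[{"xyz":[0.008, 0, 0], "finger_gap":1}, {"xyz":[0.016, 0, 0], "finger_gap":1}, {"xyz":[0.024, 0, 0], "finger_gap":1}, {"xyz":[0.032, 0, 0], "finger_gap":1}, {"xyz":[0.038, 0, 0], "finger_gap":1}, {"xyz":[0.044, 0, 0], "finger_gap":1}, {"xyz":[0.05, 0, 0], "finger_gap":1}, {"xyz":[0.056, 0, 0], "finger_gap":1}])

```text
time: 10.9
eef_pos: [0.5769, 0.0176, -0.0111]
tcp_rot: [0.77, 0.638, -0.001, 0.0]
contact_force: [-0.8, -4.8, -0.8]
opening: 0.998
finger_force: 2.1
```

```bash
python3 -c "
from h import *
st()"
```

```text
t 10.9 al [-0.1318 -0.0019] z -0.011056044560587602 F u,n,z -4.819066228003942 -0.10250385661745262 -0.7739036395558271 open 0.9981896456520716
```

To row units: 0.012 m is 0.024, 0.01 m is 0.02.

>>> shift_gripper(motion=[{"xyz":[0.004, 0, 0], "finger_gap":1}, {"xyz":[0.008, 0, 0], "finger_gap":1}, {"xyz":[0.012, 0, 0], "finger_gap":1}, {"xyz":[0.016, 0, 0], "finger_gap":1}, {"xyz":[0.02, 0, 0], "finger_gap":1}, {"xyz":[0.024, 0, 0], "finger_gap":1}])

```text
time: 11.65
eef_pos: [0.5793, 0.0305, -0.011]
tcp_rot: [0.77, 0.638, 0.0, -0.0]
contact_force: [-0.4, -2.7, -0.6]
opening: 1.002
finger_force: 1.1
```

```bash
python3 -c "
from h import *
st();snap('side','s2.png')"
```

```text
t 11.65 al [-0.1187 -0.0018] z -0.010967456970986552 F u,n,z -2.708980350338894 -0.12927082727236444 -0.5739234605558355 open 1.0021602453939182
```

View pics/s2.png

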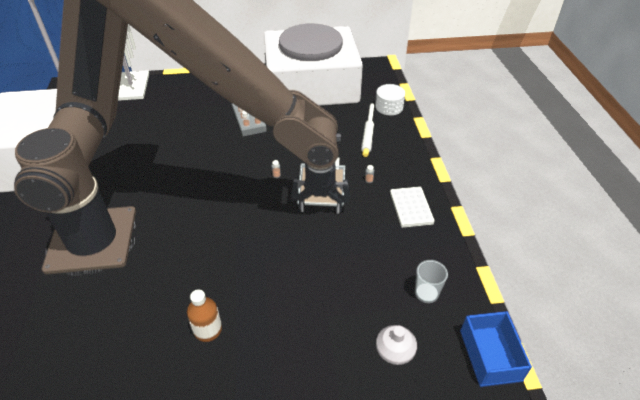

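To row units: 0.03 m is 0.06, 0.027 m is 0.054, 0.1 rad is 0.0318.

>>> shift_gripper(motion=[{"xyz":[0.006, 0, -0.001], "rotvec":[0, 0.0064, 0], "finger_gap":1}, {"xyz":[0.012, 0, -0.002], "rotvec":[0, 0.0127, 0], "finger_gap":1}, {"xyz":[0.018, 0, -0.003], "rotvec":[0, 0.0191, 0], "finger_gap":1}, {"xyz":[0.024, 0, -0.003], "rotvec":[0, 0.0255, 0], "finger_gap":1}, {"xyz":[0.03, 0, -0.003], "rotvec":[0, 0.0318, 0], "finger_gap":1}, {"xyz":[0.036, 0, -0.003], "rotvec":[0, 0.0318, 0], "finger_gap":1}, {"xyz":[0.042, 0, -0.003], "rotvec":[0, 0.0318, 0], "finger_gap":1}, {"xyz":[0.048, 0, -0.003], "rotvec":[0, 0.0318, 0], "finger_gap":1}, {"xyz":[0.054, 0, -0.003], "rotvec":[0, 0.0318, 0], "finger_gap":1}, {"xyz":[0.06, 0, -0.003], "rotvec":[0, 0.0318, 0], "finger_gap":1}])

```text
time: 12.95
eef_pos: [0.585, 0.0601, -0.0093]
tcp_rot: [0.769, 0.637, 0.039, -0.032]
contact_force: [0.1, 0.3, -0.6]
opening: 0.999
finger_force: 0.5
```

```bash
python3 -c "
from h import *
st()"
```

```text
t 12.95 al [-0.0886 -0.002 ] z -0.009295463753707246 F u,n,z 0.32645328941828505 0.0005288709254185267 -0.6420398544561848 open 0.9991506040377904
```

To row units: 0.024 m is 0.048, 0.021 m is 0.042.

>>> shift_gripper(motion=[{"xyz":[0.006, 0, 0.0006], "finger_gap":1}, {"xyz":[0.012, 0, 0.0012], "finger_gap":1}, {"xyz":[0.018, 0, 0.0018], "finger_gap":1}, {"xyz":[0.024, 0, 0.0024], "finger_gap":1}, {"xyz":[0.03, 0, 0.003], "finger_gap":1}, {"xyz":[0.036, 0, 0.0036], "finger_gap":1}, {"xyz":[0.042, 0, 0.0042], "finger_gap":1}, {"xyz":[0.048, 0, 0.0048], "finger_gap":1}])

```text
time: 13.95
eef_pos: [0.5893, 0.0836, -0.0095]
tcp_rot: [0.769, 0.637, 0.038, -0.032]
contact_force: [-0.2, -0.8, -0.9]
opening: 0.999
finger_force: 0.6
```

```bash
python3 -c "
from h import *
st()
for c in ['side','top']:
  snap(c,c+'3.png')
  for t in ['dish','lid','rear_rim']: print(c,t,[(al(r['position']),r['position'][2],r['conf']) for r in ctrl.mark_of(c,t)[:2]])
"
```

```text
t 13.95 al [-0.0647 -0.0019] z -0.009466279814394876 F u,n,z -0.8337856233050158 0.023310714987674768 -0.9218620475912933 open 0.9991982675106571
side dish [(array([0.0141, 0.1276]), -0.0012, 0.41)]
side lid [(array([-0.4972, -0.1886]), 0.0022, 0.74), (array([ 0.1863, -0.001 ]), 0.0006, 0.64)]
side rear_rim [(array([-0.0519, -0.0007]), 0.0095, 0.84), (array([-0.4839,  0.2091]), 0.0012, 0.17)]
top dish [(array([ 0.002 , -0.0028]), 0.0389, 0.87), (array([-0.0897, -0.2405]), 0.0012, 0.2)]
top lid [(array([-0.0137,  0.0065]), 0.0537, 0.69)]
top rear_rim [(array([-0.4999, -0.1869]), 0.0012, 0.22)]
```

To row units: 0.016 m is 0.032, 0.002 m is 0.004.

>>> shift_gripper(motion=[{"xyz":[0.004, 0, 0.0004], "finger_gap":1}, {"xyz":[0.008, 0, 0.0008], "finger_gap":1}, {"xyz":[0.012, 0, 0.0012], "finger_gap":1}, {"xyz":[0.016, 0, 0.0016], "finger_gap":1}, {"xyz":[0.02, 0, 0.002], "finger_gap":1}, {"xyz":[0.024, 0, 0.0024], "finger_gap":1}, {"xyz":[0.028, 0, 0.0028], "finger_gap":1}, {"xyz":[0.032, 0, 0.0032], "finger_gap":1}])

```text
time: 15.35
eef_pos: [0.5923, 0.0993, -0.0094]
tcp_rot: [0.769, 0.637, 0.038, -0.032]
contact_force: [-1.1, -1.5, -1.5]
opening: 0.998
finger_force: 0.6
```

```bash
python3 -c "
from h import *
st()
"
```

```text
t 15.35 al [-0.0487 -0.0019] z -0.009433637714511243 F u,n,z -1.7239442526773112 0.8015136488739062 -1.5023653801113646 open 0.9981160724363325
```

To row units: 0.006 m is 0.012, 0.0045 m is 0.009.

>>> shift_gripper(motion=[{"xyz":[0.003, 0, 0.0002], "finger_gap":1}, {"xyz":[0.006, 0, 0.0006], "finger_gap":1}, {"xyz":[0.009, 0, 0.0008], "finger_gap":1}, {"xyz":[0.012, 0, 0.0012], "finger_gap":1}])

```text
time: 15.85
eef_pos: [0.5934, 0.1052, -0.0094]
tcp_rot: [0.769, 0.637, 0.038, -0.032]
contact_force: [-0.5, -0.6, -1.8]
opening: 0.995
finger_force: 0.6
```

```bash
python3 -c "
from h import *
st()
"
```

```text
t 15.85 al [-0.0427 -0.0019] z -0.009436226623111197 F u,n,z -0.6903961442500993 0.3471172916867102 -1.7720617760108976 open 0.995375090288219
```

To row units: 0.004 m is 0.008, 0.003 m is 0.006.

>>> shift_gripper(motion=[{"xyz":[0.003, 0, 0.0002], "finger_gap":1}, {"xyz":[0.006, 0, 0.0006], "finger_gap":1}, {"xyz":[0.008, 0, 0.0008], "finger_gap":1}])

```text
time: 16.23
eef_pos: [0.5942, 0.1092, -0.0094]
tcp_rot: [0.769, 0.637, 0.038, -0.032]
contact_force: [-1.1, -0.8, -1.5]
opening: 0.997
finger_force: 0.6
```

```bash
python3 -c "
from h import *
st()
"
```

```text
t 16.225 al [-0.0386 -0.0019] z -0.009405665842784815 F u,n,z -1.0207002232733762 0.8827849498338601 -1.5016732698712467 open 0.9971286805953832
```

To row units: 0.003 m is 0.006, 0.002 m is 0.004.

>>> shift_gripper(motion=[{"xyz":[0.002, 0, 0.0002], "finger_gap":1}, {"xyz":[0.004, 0, 0.0004], "finger_gap":1}, {"xyz":[0.006, 0, 0.0006], "finger_gap":1}])

```text
time: 16.6
eef_pos: [0.5948, 0.1121, -0.0093]
tcp_rot: [0.769, 0.637, 0.039, -0.032]
contact_force: [-0.2, -0.9, 0.7]
opening: 1.001
finger_force: 0.6
```

```bash
python3 -c "
from h import *
st()
"
```

```text
t 16.6 al [-0.0357 -0.002 ] z -0.009325307375818402 F u,n,z -0.9046875006183482 0.03696072745323621 0.6841236483528684 open 1.0005117986220513
```

To row units: 0.003 m is 0.006, 0.002 m is 0.004.

>>> shift_gripper(motion=[{"xyz":[0.002, 0, 0.0002], "finger_gap":1}, {"xyz":[0.004, 0, 0.0004], "finger_gap":1}, {"xyz":[0.006, 0, 0.0006], "finger_gap":1}])

```text
time: 16.98
eef_pos: [0.5953, 0.1138, -0.0093]
tcp_rot: [0.769, 0.638, 0.038, -0.031]
contact_force: [-3.0, -7.6, 1.6]
opening: 1.002
finger_force: 4.2
```

```bash
python3 -c "
from h import *
st()
for c in ['side','top']:
  snap(c,c+'4.png')
  for t in ['dish','rear_rim']: print(c,t,[(al(r['position']),r['position'][2],r['conf']) for r in ctrl.mark_of(c,t)[:2]])
"
```

```text
t 16.975 al [-0.0339 -0.0022] z -0.00928046767063918 F u,n,z -7.996397982072272 1.5374671289184674 1.6099584682530619 open 1.001583287930872
side dish []
side rear_rim [(array([-0.0197,  0.001 ]), 0.006, 0.87)]
top dish [(array([ 0.0232, -0.0032]), 0.0501, 0.55)]
top rear_rim []
```

To row units: 0.0002 m is 0.0004.

>>> shift_gripper(motion=[{"xyz":[0.0004, 0, 0], "finger_gap":1}, {"xyz":[0.0004, 0, 0], "finger_gap":1}])

```text
time: 17.52
eef_pos: [0.5953, 0.1137, -0.0093]
tcp_rot: [0.769, 0.637, 0.038, -0.031]
contact_force: [-1.9, -6.2, 1.7]
opening: 1.001
finger_force: 3.5
```

```bash
python3 -c "
from h import *
st()"
```

```text
t 17.525 al [-0.034  -0.0021] z -0.009282522474368837 F u,n,z -6.399742346005882 0.7361030216958538 1.7108437472139342 open 1.000526046593634
```

>>> shift_gripper(motion=[{"finger_gap":1}, {"finger_gap":1}, {"finger_gap":1}, {"finger_gap":1}])

```text
time: 18.02
eef_pos: [0.5953, 0.1137, -0.0093]
tcp_rot: [0.769, 0.637, 0.038, -0.031]
contact_force: [-1.3, -5.5, 0.9]
opening: 1.001
finger_force: 3.5
```

```bash
python3 -c "
from h import *
st()"
```

```text
t 18.025 al [-0.034  -0.0021] z -0.009296647221030532 F u,n,z -5.694171806940486 0.27695261607816674 0.8609417005086555 open 1.0013498428086631
```

View pics/side4.png

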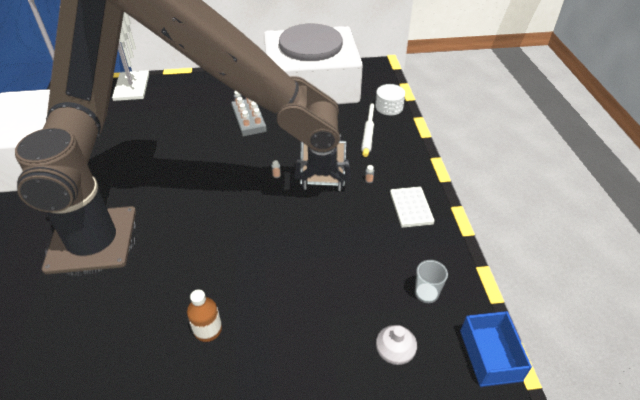

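To row units: 0.0006 m is 0.0012, 0.0003 m is 0.0006.

>>> shift_gripper(motion=[{"xyz":[0.0006, 0, 0], "finger_gap":1}, {"xyz":[0.0012, 0, 0], "finger_gap":1}, {"xyz":[0.0012, 0, 0], "finger_gap":1}, {"xyz":[0.0012, 0, 0], "finger_gap":1}, {"xyz":[0.0012, 0, 0], "finger_gap":1}, {"xyz":[0.0012, 0, 0], "finger_gap":1}])

```text
time: 18.77
eef_pos: [0.5953, 0.1138, -0.0093]
tcp_rot: [0.769, 0.638, 0.037, -0.031]
contact_force: [-2.1, -8.5, 3.3]
opening: 1.0
finger_force: 4.4
```

```bash
python3 -c "
from h import *
st()"
```

```text
t 18.775 al [-0.0339 -0.0021] z -0.00929565576836246 F u,n,z -8.741800430813784 0.4742516997846642 3.2859501022314395 open 0.9999518840141989
```

To row units: -0.17 m is -0.34, -0.05 m is -0.1, -0.1 rad is -0.0318.

>>> shift_gripper(motion=[{"finger_gap":1}, {"finger_gap":1}, {"xyz":[-0.004, 0, 0], "finger_gap":1}, {"xyz":[-0.012, 0, -0.002], "finger_gap":1}, {"xyz":[-0.04, 0, -0.004], "finger_gap":1}, {"xyz":[-0.09, 0, -0.01], "finger_gap":1}, {"xyz":[-0.16, 0, -0.02], "finger_gap":1}, {"xyz":[-0.18, 0, -0.1], "rotvec":[0, -0.0318, 0], "finger_gap":1}, {"xyz":[-0.19, 0, -0.22], "rotvec":[0, -0.0318, 0], "finger_gap":1}, {"xyz":[-0.2, 0, -0.34], "rotvec":[0, -0.0318, 0], "finger_gap":1}])

```text
time: 20.02
eef_pos: [0.5732, 0.0008, 0.1511]
tcp_rot: [0.77, 0.638, -0.0, -0.0]
contact_force: [0.3, -0.8, -0.3]
opening: 0.997
finger_force: 0.0
```

>>> shift_gripper(motion=[{"xyz":[0, 0, -0.04], "finger_gap":1}, {"xyz":[0, 0, -0.04], "finger_gap":1}, {"xyz":[0, 0, -0.04], "finger_gap":1}])

```text
time: 20.4
eef_pos: [0.5722, 0.0017, 0.1671]
tcp_rot: [0.77, 0.638, -0.001, -0.002]
contact_force: [-0.8, 0.2, 0.0]
opening: 1.0
finger_force: 0.0
```

```bash
python3 -c "
from h import *
st();go(.035,-.002,.2,0)
for c in ['side','top']:
  snap(c,c+'5.png')
  for t in ['dish','lid','rear_rim']: print(c,t,[(al(r['position']),r['position'][2],r['conf']) for r in ctrl.mark_of(c,t)[:2]])
"
```

```text
t 20.4 al [-0.1484 -0.0003] z 0.1671094502350927 F u,n,z 0.011847169850988807 0.8567183949814022 0.0407616179471566 open 1.0004117932953072
row [ 0.1834  0.0015 -0.0329] [-0.0035 -0.0036 -1.5709]
side dish [(array([ 0.0223, -0.0008]), 0.0506, 0.9)]
side lid [(array([ 0.0068, -0.    ]), 0.0639, 0.91)]
side rear_rim [(array([-0.0179, -0.0015]), 0.0068, 0.65)]
top dish [(array([ 0.0216, -0.0041]), 0.0485, 0.77)]
top lid [(array([0.0047, 0.0041]), 0.0606, 0.89)]
top rear_rim [(array([-0.0197,  0.0011]), 0.005, 0.67)]
```

To row units: 0.1815 m is 0.363, -0.04 m is -0.08, -1.571 rad is -0.5001.

>>> shift_gripper(motion=[{"xyz":[0, 0, -0.07], "rotvec":[0, 0, -0.0573], "finger_gap":1}, {"xyz":[0.08, 0, -0.08], "rotvec":[0, 0, -0.1146], "finger_gap":1}, {"xyz":[0.16, 0, -0.08], "rotvec":[0, 0, -0.1719], "finger_gap":1}, {"xyz":[0.24, 0, -0.08], "rotvec":[0, 0, -0.2292], "finger_gap":1}, {"xyz":[0.32, 0, -0.08], "rotvec":[0, 0, -0.2865], "finger_gap":1}, {"xyz":[0.363, 0.003, -0.08], "rotvec":[0, 0, -0.3438], "finger_gap":1}, {"xyz":[0.363, 0.003, -0.08], "rotvec":[0, 0, -0.4011], "finger_gap":1}, {"xyz":[0.363, 0.003, -0.08], "rotvec":[0, 0, -0.4584], "finger_gap":1}, {"xyz":[0.363, 0.003, -0.08], "rotvec":[0, 0, -0.5001], "finger_gap":1}, {"xyz":[0.363, 0.003, -0.08], "rotvec":[0, 0, -0.5001], "finger_gap":1}])

```text
time: 22.05
eef_pos: [0.609, 0.1795, 0.2097]
tcp_rot: [0.094, 0.996, -0.0, -0.0]
contact_force: [0.3, 0.3, 0.5]
opening: 0.999
finger_force: 0.0
```

>>> shift_gripper(motion=[{"finger_gap":1}, {"finger_gap":1}])

```text
time: 22.3
eef_pos: [0.609, 0.1794, 0.2098]
tcp_rot: [0.094, 0.996, 0.0, -0.0]
contact_force: [0.1, 0.1, 0.4]
opening: 1.004
finger_force: 0.0
```

```bash
python3 -c "
from h import *
st();go(.033,-.002,.065,0);snap('top','t6.png');snap('side','s6.png')"
```

```text
t 22.3 al [ 0.0331 -0.0035] z 0.20979619862865412 F u,n,z 0.06819459225617147 -0.08910273741694955 0.3726492685346502 open 1.0042352794726273
row [ 0.0014 -0.0001  0.1448] [ 0.     -0.0001 -0.0011]
```

To row units: 0.145 m is 0.29, 0.13 m is 0.26.

>>> shift_gripper(motion=[{"xyz":[0, 0, 0.08], "finger_gap":1}, {"xyz":[0, 0, 0.14], "finger_gap":1}, {"xyz":[0, 0, 0.18], "finger_gap":1}, {"xyz":[0, 0, 0.22], "finger_gap":1}, {"xyz":[0, 0, 0.26], "finger_gap":1}, {"xyz":[0, 0, 0.29], "finger_gap":1}, {"xyz":[0, 0, 0.29], "finger_gap":1}], force=20)

```text
time: 23.28
eef_pos: [0.6081, 0.1793, 0.0632]
tcp_rot: [0.093, 0.996, -0.0, -0.001]
contact_force: [-0.1, -0.1, -0.6]
opening: 0.999
finger_force: 0.0
```

```bash
python3 -c "
from h import *
st();snap('side','s7.png')"
```

```text
t 23.275 al [ 0.0328 -0.0025] z 0.06315600873044036 F u,n,z -0.0697595659904605 0.07039972301626037 -0.6231992456633626 open 0.9990246800866178
```

```bash
python3 -c "
import cv2;i=cv2.imread('pics/s7.png')[80:260,200:440];cv2.imwrite('pics/s7c.png',cv2.resize(i,None,fx=3,fy=3,interpolation=cv2.INTER_CUBIC))"
```

```text
(no output)
```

View pics/s7c.png

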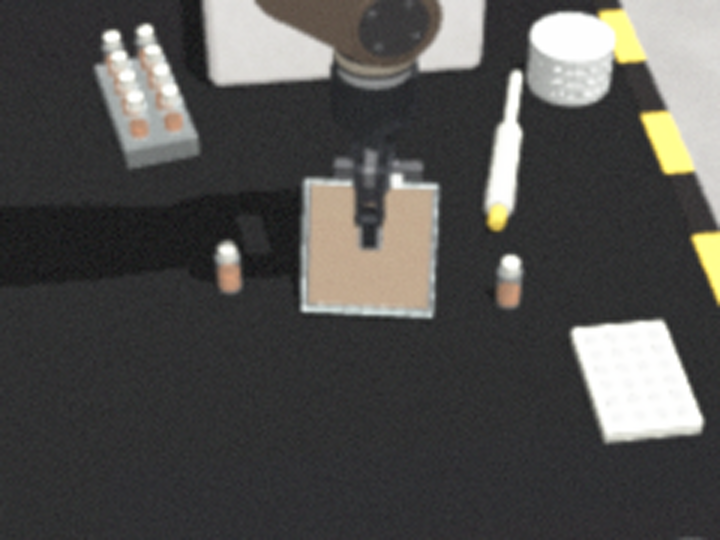

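Careful with the scale: shifts go in shares of 0.5 m and turns go in shares of pi rad. That gives: -0.02 m is -0.04, -0.015 m is -0.03.

>>> shift_gripper(motion=[{"finger_gap":0.58}, {"finger_gap":0.55}, {"finger_gap":0.55}, {"finger_gap":0.55}, {"xyz":[0, -0.01, 0], "finger_gap":0.55}, {"xyz":[0, -0.02, 0], "finger_gap":0.55}, {"xyz":[0, -0.03, 0], "finger_gap":0.55}, {"xyz":[0, -0.04, 0], "finger_gap":0.55}], force=20)

```text
time: 24.32
eef_pos: [0.6052, 0.1593, 0.0648]
tcp_rot: [0.093, 0.996, -0.0, -0.0]
contact_force: [0.1, -0.4, -0.7]
opening: 0.553
finger_force: 0.1
```

```bash
python3 -c "
from h import *
st()
for c in ['side','top']:
  snap(c)
  for t in ['dish','lid']: print(c,t,[(al(r['position']),r['position'][2],r['conf']) for r in ctrl.mark_of(c,t)[:1]])
"
```

```text
t 24.325 al [ 0.0127 -0.0034] z 0.06479620813194624 F u,n,z -0.35424210708558285 -0.21358055481790794 -0.7074163568646356 open 0.5525910028073612
side dish [(array([ 0.016 , -0.0024]), 0.0553, 0.76)]
side lid [(array([-0.001 , -0.0059]), 0.0617, 0.65)]
top dish []
top lid [(array([-0.0014,  0.0045]), 0.0613, 0.51)]
```

>>> shift_gripper(motion=[{"xyz":[0, -0.01, 0], "finger_gap":0.53}, {"xyz":[0, -0.02, 0], "finger_gap":0.5}, {"xyz":[0, -0.03, 0], "finger_gap":0.47}, {"xyz":[0, -0.04, 0], "finger_gap":0.45}, {"xyz":[0, -0.048, 0], "finger_gap":0.43}, {"xyz":[0, -0.056, 0], "finger_gap":0.4}, {"xyz":[0, -0.064, 0], "finger_gap":0.38}, {"xyz":[0, -0.072, 0], "finger_gap":0.36}, {"xyz":[0, -0.072, 0], "finger_gap":0.36}], force=20)

```text
time: 25.75
eef_pos: [0.5986, 0.1241, 0.0648]
tcp_rot: [0.093, 0.996, -0.0, -0.0]
contact_force: [0.2, -0.0, -0.5]
opening: 0.361
finger_force: 0.0
```

```bash
python3 -c "
from h import *
st()
for c in ['side','top']:
  snap(c)
  for t in ['dish','lid']: print(c,t,[(al(r['position']),r['position'][2],r['conf']) for r in ctrl.mark_of(c,t)[:1]])
"
```

```text
t 25.75 al [-0.0232 -0.0034] z 0.06479577717055679 F u,n,z 0.02705271579528944 -0.24034330732170545 -0.47103024813242345 open 0.3613086244201237
side dish [(array([-0.006 , -0.0063]), 0.0582, 0.76)]
side lid [(array([-0.0273, -0.0042]), 0.0624, 0.9)]
top dish []
top lid []
```

```bash
cat > path.py <<'E'
from h import *
s=ctrl.get_state(); a0=al(s['eef_pos'])[0]; z0=s['eef_pos'][2]
g,b,p=.040,.005,-.026
for tau in [0,5,10,15,20,25,30,35,40,45,50,55,60,65,70,75,80]:
    t=np.deg2rad(max(0,(tau-10)*.7)); T=np.deg2rad(tau); e=.022
    C=np.array([p,0])+.12*np.array([-np.sin(T),np.cos(T)])
    q=C+(e+b)*np.array([np.sin(t),-np.cos(t)])+g/2*np.array([np.cos(t),np.sin(t)])
    print(tau,'TCP',q,'row dy,dz,rx: %.3f %.3f %.3f'%(q[0]-a0,z0-q[1],-t))
E
python3 path.py
```

```text
0 TCP [-0.006  0.093] row dy,dz,rx: 0.017 -0.028 -0.000
5 TCP [-0.0165  0.0925] row dy,dz,rx: 0.006 -0.028 -0.000
10 TCP [-0.0268  0.0912] row dy,dz,rx: -0.004 -0.026 -0.000
15 TCP [-0.0354  0.0902] row dy,dz,rx: -0.013 -0.025 -0.061
20 TCP [-0.0439  0.0884] row dy,dz,rx: -0.021 -0.024 -0.122
25 TCP [-0.0521  0.0859] row dy,dz,rx: -0.029 -0.021 -0.183
30 TCP [-0.0601  0.0826] row dy,dz,rx: -0.037 -0.018 -0.244
35 TCP [-0.0676  0.0786] row dy,dz,rx: -0.045 -0.014 -0.305
40 TCP [-0.0748  0.0739] row dy,dz,rx: -0.052 -0.009 -0.367
45 TCP [-0.0815  0.0686] row dy,dz,rx: -0.059 -0.004 -0.428
50 TCP [-0.0876  0.0627] row dy,dz,rx: -0.065 0.002 -0.489
55 TCP [-0.0931  0.0563] row dy,dz,rx: -0.070 0.009 -0.550
60 TCP [-0.0981  0.0494] row dy,dz,rx: -0.075 0.015 -0.611
65 TCP [-0.1023  0.042 ] row dy,dz,rx: -0.079 0.023 -0.672
70 TCP [-0.1058  0.0344] row dy,dz,rx: -0.083 0.030 -0.733
75 TCP [-0.1086  0.0264] row dy,dz,rx: -0.086 0.038 -0.794
80 TCP [-0.1107  0.0182] row dy,dz,rx: -0.088 0.047 -0.855
```

To row units: -0.025 m is -0.05, -0.023 m is -0.046.

>>> shift_gripper(motion=[{"xyz":[0, 0, -0.03], "finger_gap":0.36}, {"xyz":[0, -0.002, -0.05], "finger_gap":0.36}, {"xyz":[0, -0.01, -0.05], "finger_gap":0.36}, {"xyz":[0, -0.018, -0.05], "finger_gap":0.36}, {"xyz":[0, -0.026, -0.05], "finger_gap":0.36}, {"xyz":[0, -0.034, -0.05], "finger_gap":0.36}, {"xyz":[0, -0.042, -0.05], "finger_gap":0.36}, {"xyz":[0, -0.046, -0.05], "finger_gap":0.36}], force=20)

```text
time: 27.05
eef_pos: [0.5942, 0.1014, 0.0896]
tcp_rot: [0.093, 0.996, -0.0, -0.0]
contact_force: [0.8, -0.5, -0.5]
opening: 0.361
finger_force: 0.1
```

```bash
python3 -c "
from h import *
st()
for c in ['side','top']:
  snap(c,c+'8.png')
  for t in ['dish','lid']: print(c,t,[(al(r['position']),r['position'][2],r['conf']) for r in ctrl.mark_of(c,t)[:1]])
"
```

```text
t 27.05 al [-0.0463 -0.0034] z 0.08963218801471556 F u,n,z -0.35509569439933086 -0.9233913545065394 -0.5053973990868356 open 0.36123286917043945
side dish [(array([-0.0263, -0.0024]), 0.0632, 0.9)]
side lid [(array([-0.0411, -0.004 ]), 0.0594, 0.71)]
top dish []
top lid []
```

To row units: -0.0285 m is -0.057, -0.021 m is -0.042, -0.367 rad is -0.1168.

>>> shift_gripper(motion=[{"finger_gap":0.42}, {"xyz":[0, 0.002, 0], "rotvec":[-0.0191, 0, 0], "finger_gap":0.47}, {"xyz":[0, 0.004, 0.002], "rotvec":[-0.0388, 0, 0], "finger_gap":0.47}, {"xyz":[0, -0.004, 0.005], "rotvec":[-0.0484, 0, 0], "finger_gap":0.47}, {"xyz":[0, -0.012, 0.008], "rotvec":[-0.0583, 0, 0], "finger_gap":0.47}, {"xyz":[0, -0.02, 0.011], "rotvec":[-0.0678, 0, 0], "finger_gap":0.47}, {"xyz":[0, -0.028, 0.014], "rotvec":[-0.0777, 0, 0], "finger_gap":0.47}, {"xyz":[0, -0.042, 0.022], "rotvec":[-0.0971, 0, 0], "finger_gap":0.47}, {"xyz":[0, -0.057, 0.0314], "rotvec":[-0.1168, 0, 0], "finger_gap":0.47}], force=20)

```text
time: 28.48
eef_pos: [0.5894, 0.0736, 0.0744]
tcp_rot: [0.091, 0.979, 0.182, 0.018]
contact_force: [0.4, 0.4, -0.8]
opening: 0.468
finger_force: 0.2
```

```bash
python3 -c "
from h import *
st()
for c in ['side','top']:
  snap(c,c+'9.png')
  for t in ['dish','lid']: print(c,t,[(al(r['position']),r['position'][2],r['conf']) for r in ctrl.mark_of(c,t)[:1]])
"
```

```text
t 28.475 al [-0.0745 -0.0037] z 0.07439984427445304 F u,n,z 0.43739739795762705 -0.36044457357143034 -0.7792810709949545 open 0.46830781187034015
side dish [(array([-0.0492, -0.0034]), 0.0602, 0.72)]
side lid [(array([-0.0619, -0.005 ]), 0.0506, 0.96)]
top dish [(array([-0.0516,  0.0015]), 0.0574, 0.93)]
top lid [(array([-0.0895, -0.2417]), -0.0043, 0.26)]
```

```bash
cat > path2.py <<'E'
from h import *
s=ctrl.get_state(); c=np.array([al(s['eef_pos'])[0],s['eef_pos'][2]]); t0=.367
g,b,p=.040,.005,-.026
for tau in range(40,86,5):
    t=np.deg2rad((tau-10)*.7); T=np.deg2rad(tau); e=.022
    C=np.array([p,0])+.12*np.array([-np.sin(T),np.cos(T)])
    d=np.array([np.sin(t),-np.cos(t)]);y=np.array([np.cos(t),np.sin(t)])
    q=C+(e+b)*d+g/2*y; D=q-c
    back=C+e*d-.0145*y
    print(tau,'row dy,dz,rx: %.4f %.4f %.3f'%(D@[np.cos(t0),np.sin(t0)],D@[np.sin(t0),-np.cos(t0)],t0-t),'finger back tip z %.3f'%back[1])
E
python3 path2.py
```

```text
40 row dy,dz,rx: -0.0010 0.0003 0.000 finger back tip z 0.066
45 row dy,dz,rx: -0.0091 0.0028 -0.061 finger back tip z 0.059
50 row dy,dz,rx: -0.0170 0.0061 -0.122 finger back tip z 0.051
55 row dy,dz,rx: -0.0244 0.0102 -0.183 finger back tip z 0.042
60 row dy,dz,rx: -0.0315 0.0148 -0.244 finger back tip z 0.034
65 row dy,dz,rx: -0.0381 0.0201 -0.305 finger back tip z 0.024
70 row dy,dz,rx: -0.0442 0.0260 -0.366 finger back tip z 0.015
75 row dy,dz,rx: -0.0496 0.0325 -0.427 finger back tip z 0.005
80 row dy,dz,rx: -0.0545 0.0394 -0.488 finger back tip z -0.005
85 row dy,dz,rx: -0.0586 0.0467 -0.549 finger back tip z -0.014
```

Go to 72° with margin above the bench, then look.

To row units: -0.0442 m is -0.0884, -0.041 m is -0.082, -0.366 rad is -0.1165.

>>> shift_gripper(motion=[{"xyz":[0, -0.01, 0.003], "rotvec":[-0.0095, 0, 0], "finger_gap":0.47}, {"xyz":[0, -0.0182, 0.0056], "rotvec":[-0.0194, 0, 0], "finger_gap":0.47}, {"xyz":[0, -0.026, 0.009], "rotvec":[-0.0293, 0, 0], "finger_gap":0.47}, {"xyz":[0, -0.034, 0.0122], "rotvec":[-0.0388, 0, 0], "finger_gap":0.47}, {"xyz":[0, -0.0488, 0.0204], "rotvec":[-0.0583, 0, 0], "finger_gap":0.47}, {"xyz":[0, -0.063, 0.0296], "rotvec":[-0.0777, 0, 0], "finger_gap":0.47}, {"xyz":[0, -0.0762, 0.0402], "rotvec":[-0.0971, 0, 0], "finger_gap":0.47}, {"xyz":[0, -0.082, 0.046], "rotvec":[-0.1066, 0, 0], "finger_gap":0.47}, {"xyz":[0, -0.0884, 0.052], "rotvec":[-0.1165, 0, 0], "finger_gap":0.47}, {"xyz":[0, -0.0884, 0.052], "rotvec":[-0.1165, 0, 0], "finger_gap":0.47}], force=20)

```text
time: 30.02
eef_pos: [0.5829, 0.0425, 0.0336]
tcp_rot: [0.087, 0.929, 0.357, 0.033]
contact_force: [-0.8, -0.4, -0.2]
opening: 0.469
finger_force: 0.3
```

```bash
python3 -c "
from h import *
st()
for c in ['side','top']:
  snap(c,c+'10.png')
  for t in ['dish','lid']: print(c,t,[(al(r['position']),r['position'][2],r['conf']) for r in ctrl.mark_of(c,t)[:1]])
import cv2;i=cv2.imread('pics/side10.png')[80:260,200:440];cv2.imwrite('pics/s10c.png',cv2.resize(i,None,fx=3,fy=3,interpolation=cv2.INTER_CUBIC))
"
```

```text
t 30.025 al [-0.1063 -0.0032] z 0.03357472628189739 F u,n,z -0.5054992099762575 0.6919408513078058 -0.23181618765873185 open 0.4688704763903182
side dish []
side lid []
top dish [(array([-0.0737,  0.0001]), 0.0382, 0.76)]
top lid [(array([-0.0818,  0.0055]), 0.0205, 0.61)]
```

View pics/s10c.png

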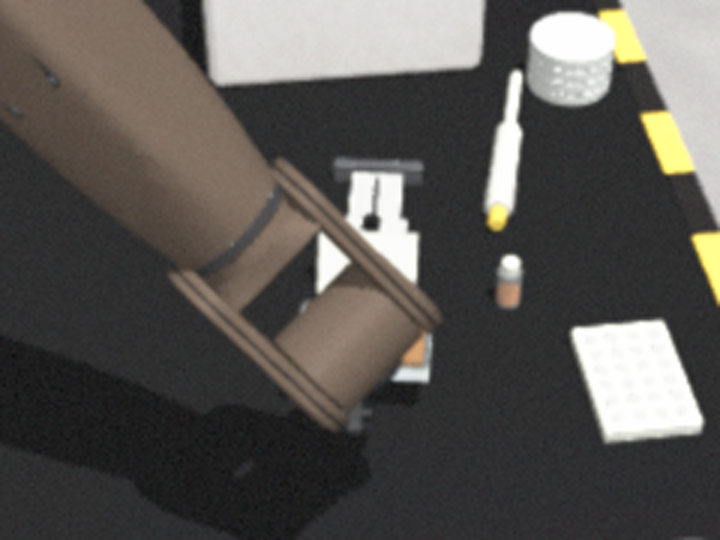

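To row units: -0.0262 m is -0.0524, -0.024 m is -0.048.

>>> shift_gripper(motion=[{"xyz":[0, -0.007, -0.001], "finger_gap":0.47}, {"xyz":[0, -0.014, -0.002], "finger_gap":0.47}, {"xyz":[0, -0.0214, -0.003], "finger_gap":0.47}, {"xyz":[0, -0.0258, -0.007], "finger_gap":0.47}, {"xyz":[0, -0.0302, -0.011], "finger_gap":0.47}, {"xyz":[0, -0.0346, -0.015], "finger_gap":0.47}, {"xyz":[0, -0.0392, -0.019], "finger_gap":0.47}, {"xyz":[0, -0.0436, -0.023], "finger_gap":0.47}, {"xyz":[0, -0.048, -0.027], "finger_gap":0.47}, {"xyz":[0, -0.0524, -0.031], "finger_gap":0.47}], force=20)

```text
time: 31.58
eef_pos: [0.5777, 0.0128, 0.0282]
tcp_rot: [0.087, 0.93, 0.357, 0.034]
contact_force: [-0.6, 0.6, -0.3]
opening: 0.47
finger_force: 0.0
```

```bash
python3 -c "
from h import *
st()
for c in ['side','top']:
  snap(c,c+'11.png')
  for t in ['dish','lid']: print(c,t,[(al(r['position']),r['position'][2],r['conf']) for r in ctrl.mark_of(c,t)[:1]])
"
```

```text
t 31.575 al [-0.1364 -0.0036] z 0.028191134118528006 F u,n,z 0.49214440116377245 0.733578196105319 -0.3184368413641182 open 0.46975272800498374
side dish [(array([-0.0829, -0.002 ]), 0.0169, 0.85)]
side lid []
top dish [(array([-0.0845,  0.0004]), 0.018, 0.88)]
top lid [(array([-0.0875,  0.0081]), 0.0022, 0.82)]
```

To row units: -0.17 m is -0.34, -0.12 m is -0.24.

>>> shift_gripper(motion=[{"xyz":[0, 0, -0.02], "finger_gap":0.47}, {"xyz":[0, 0, -0.08], "finger_gap":0.47}, {"xyz":[0, 0, -0.16], "finger_gap":0.47}, {"xyz":[0, 0, -0.24], "finger_gap":0.47}, {"xyz":[0, 0.08, -0.3], "finger_gap":0.47}, {"xyz":[0, 0.12, -0.34], "finger_gap":0.47}, {"xyz":[0, 0.12, -0.34], "finger_gap":0.47}, {"xyz":[0, 0.12, -0.34], "finger_gap":0.47}])

```text
time: 32.88
eef_pos: [0.5641, -0.0549, 0.1935]
tcp_rot: [0.087, 0.93, 0.357, 0.033]
contact_force: [-0.4, 0.1, -0.1]
opening: 0.468
finger_force: 0.0
```

```bash
python3 -c "
from h import *
st()
for c in ['side','top']:
  snap(c,c+'12.png')
  for t in ['dish','lid','stand','vial_a']: print(c,t,[(al(r['position']),r['position'][2],r['conf']) for r in ctrl.mark_of(c,t)[:2]])
"
```

```text
t 32.875 al [-0.2054 -0.0028] z 0.1935487900729459 F u,n,z 0.0323569001226513 0.416490192587116 -0.08950595793769306 open 0.46817742499198667
side dish [(array([-0.0832, -0.0019]), 0.0172, 0.8), (array([ 0.1869, -0.0022]), -0.0021, 0.16)]
side lid [(array([-0.0862, -0.0029]), -0.0005, 0.82)]
side stand [(array([-0.0014,  0.003 ]), -0.0014, 0.52)]
side vial_a [(array([ 0.0119, -0.1291]), 0.0002, 0.52)]
top dish [(array([-0.0838, -0.0038]), 0.0198, 0.97)]
top lid [(array([-0.0863,  0.0049]), 0.001, 0.8), (array([ 0.1235, -0.1193]), -0.0019, 0.4)]
top stand [(array([-0.0033, -0.001 ]), -0.003, 0.59)]
top vial_a [(array([ 0.0072, -0.1268]), 0.0009, 0.61), (array([0.015 , 0.1275]), -0.0014, 0.39)]
```

View pics/side12.png

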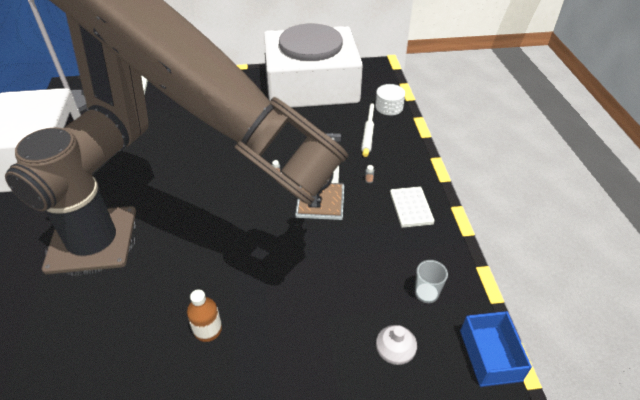

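The dish lies flat and lid-down at about (320,200), in front of the ramp. Both vials, near (276,165) and (370,173), still stand where they were, and the gripper is clear.

```bash
python3 -c "
from plant import ctrl
print(ctrl.sign_off())"
```

```text
the job is handed in; nothing more can be done
None
```

The dish is lying lid-down on the bench in front of the ramp: I seated it at the foot with about 9 N, tipped it over and eased it down on the fingers. The last camera checks show it flat and both vials where they stood, and I handed the job in after about 33 s of the 72 s.

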